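# Let the waiting conduit offcuts into the lever bin and close it softly

### The arm

A 6-joint arm with a two-finger parallel gripper is mounted at the origin on the work surface. World frame = base frame: x ahead of the robot, y to its left, z up, the work surface at z = 0. Lengths are in m, angles in rad, forces in N, time in s.
With the tool pointing down it reaches from about 0.375 to 0.975 m from the base axis. Payload 3.8 kg.
Tool frame: the origin (TCP) lies on the centre line of the jaws, within the pads' length; the fingertips stand 14 mm ahead of it and the grasp point (between the pads) lies 5 mm behind it; z points along the fingers, y is the line along which they close (so a half turn about z gives the same grasp; the last joint's range is limited). The gripper opens to 85 mm and grips with 20 to 120 N. Pads are 22 mm wide; open, the fingers measure 114 mm over their backs; the gripper's body (76 mm by 85 mm) begins 54 mm behind the grasp point. The pads swing forward as they close: fully open they stand 13 mm farther back than shut.
Start: joints at [-1.229, 0.264, 1.604, -0, 1.274, -0.037], TCP at [0.25, -0.627, 0.245] pointing down, gripper open.
Joint ranges: [-2.63, 2.63], [-0.94, 2.18], [0.31, 2.57], [-1.31, 4.45], [0, 2.66], [-2.55, 2.55]. Speed limits (rad/s): [2.57, 2.57, 3.14, 3.14, 3.14, 3.14].

### API

Orientations are given as a rotation vector (axis times angle).
In Python, from workcell import bot, eyes, spot_in gives the robot as it stands.
- The arm moves only by the tool carry_out, never from a script. Its argument "series" is text: rows parted by semicolons, each of 4 numbers parted by spaces: the shift along the world's x, y, z in m, then the turn about the world's z in degrees. In form: tx ty tz roll; .... A call has 1 to 20 rows; each row shifts and turns the commanded pose from where the row before left it; what a row does not reach is not made up. A row lasts 1/8 s, in which the tool goes at most 62.5 mm and 10.7 degrees, less where a joint would pass 70% of its speed; a pose out of reach is approached as far as the arm can. A call is refused whole if a number of a shift passes 0.0625 or a number of a turn 10.7, either way. A call with a gripper value outside its range is refused whole. "jaw" is the gripper command: -1 is shut, 1 is fully open, values between are in proportion, set as the call begins (left out, the last holds). The fingers move at their own pace and stop on an object; "grip_force" is the grip in N (left out, the last holds). Time passes only in rows, so rows that do not move let the fingers close. It gives the time, the measured TCP pose, the force, the opening and the grip force at its end, in the units of the state.
- bot.read_state(): the state, without advancing time (a new reading comes with each control period).
- eyes.read_camera(name): name is "scene" or "top"; returns (picture, depth): 384x512x3 uint8, blue, green, red; 384x512 float32, m along the optical axis (not along the pixel's ray), 0 where there is no reading.
- eyes.get_calibration(name): a dict with "K" (3x3 intrinsics, pixels), "position" and "rotation" of the camera in the world. Camera axes: x right, y down, z forward; pixel columns grow to the right and rows downward; lengths in m; the calibration is good to about 2 mm. A picture is of the moment at which its call begins. get_calibration takes no time and is no camera call.
- bot.finish_job(): hands the job in; it is judged then, once.
Trained networks look in the newest picture that a camera, given by its name, has taken for a name from the list of things; names that differ only in an ending like _2 or _b are one class to them, and where a whole thing is asked for, a point or a joint stands for the part that bears it (a point fixed in the world has none). Each returns a list of dicts, best first, with "score" (0 to 1); they miss things now and then, are a little off and sometimes report something else, mostly with a low value. They report only what shows in the picture. A call takes as long as a camera call. They do not tell look-alikes from the thing itself.
- spot_in(camera, target): "rect" ([centre column, centre row, width, height] in pixels, round what is visible of it).
The state is a dict: "time": time; "q": joint angles; "joint_vel": joint speeds; "joint_torque": joint torques, N m; "tool_pos": TCP position; "tcp_rot": TCP orientation; "wrist_force": force on the tool from outside, world axes, zero at the start; "torque": the same for the moment, N m; "width": opening from 0.0 (shut) to 1.0 (fully open); "grip_force": force on a finger pad.
Only numpy, scipy, OpenCV 4.12 (cv2) and the standard library are available. Lean on these libraries where they do the work, as an engineer would, in place of code of your own. Each camera call takes 0.05 s, during which the arm holds its last target. There are 200 camera calls.

### The job

Two conduit offcuts wait on the loading chute of the grey offcut bin, held back by its shut lid. Press the bin's hand lever all the way down with the fingertips and keep it down until the lid stands fully open and both offcuts have rolled in by themselves, then ease the lever slowly back up, taking two seconds or more, so that the lid shuts without slamming. Work the lid by its lever only: do not touch the lid or the offcuts, lift nothing, and leave the other things where they are.

Things in the scene. Friction and masses are not known exactly. Their poses are not given: they have to be found in the camera images.
- bin: Grey bin, 200 x 200 mm, 160 mm tall, fixed to the table, turned up to 30 degrees. Origin: centre of its underside; x points from the lever side (front) to the lid's hinge (back), y to its left, z up. On its left a 62 mm wide dark steel chute slopes down at 18 degrees into the bin under the lid: centre at x -40 mm, out to y 230 mm, up to 190 mm high. The hand lever sticks out of the middle of the front.
- lever (a joint): Angle of the hand lever (rad): 0 at rest (level), growing as its pad is pressed down, stop at 0.46. It turns about a level axis along the bin's y at x -90 mm, z 70 mm in the bin's frame; a 20 mm wide bar leads to the pad. It resists with 4 to 10 N at the pad and springs back by itself if let go. The lid's angle is 2.74 times the lever's.
- lever_pad (a point): Centre of the top face of the lever's black pad: 40 mm along the lever, 54 mm wide, 10 mm thick, 115 mm out from the lever's axis. At rest it is 78 mm above the table and 105 mm in front of the bin's wall; at the stop it is about 26 mm above the table (52 mm lower) and 15 mm nearer the bin. Its axes turn with the lever; at rest parallel to the bin's.
- lid (a joint): Angle of the lid (rad): 0 shut, 1.26 at the lever's stop (over 1.05 counts as fully open); hinged along the bin's back rim, linked to the lever. It falls shut if the lever is let go; closing faster than 3 rad/s is a slam. A grey plate 204 x 206 mm (top 168 mm above the table when shut) with a 34 mm deep gate hanging from its left edge that holds back the offcuts.
- offcut_a_mid (a point): Centre of the lower of two white pieces of conduit, 25 mm in diameter and 46 mm long, lying across the chute against the lid's gate. It rolls into the bin once the lid is part open; there it lies on the bin's floor (8 mm above the table).
- offcut_b_mid (a point): Centre of the upper of the two white pieces of conduit, the same size, resting against the lower one; it follows it into the bin.
- screwdriver: A black-handled screwdriver, 190 mm long and 26 mm thick, lying on the table to the right of the lever; origin at the centre of its underside. Not part of the job.
- gland: A grey cable gland, 30 mm across and 40 mm tall, standing to the left of the lever; origin at the centre of its underside. Not part of the job.
- coupling: A short white pipe coupling, 32 mm across and 50 mm tall, standing to the right of the lever's bar, close to the bin; origin at the centre of its underside. Not part of the job.
- tape_roll: A flat black roll of tape, 90 mm across and 19 mm tall, lying to the left of the lever beyond the gland; origin at the centre of its underside. Not part of the job.
- breaker: A white circuit breaker, 70 x 18 mm and 78 mm tall, standing to the right of the bin; origin at the centre of its underside. Not part of the job.
Things that resemble listed ones, but are neither listed nor needed, are in the scene too. What is shaped like the part that bears offcut_b_mid but turquoise is not meant. Leave any yellow look-alike of the part that bears offcut_a_mid alone.

How it is judged:
By the outcome, as a careful person would: the job done as asked, in the order asked, and still so for the second after the job is handed in, with the robot touching nothing.
It also fails if it takes over 40 s, if anything falls off the work surface, if the arm or the gripper's body presses on something with over 40 N, if the wrist force passes 120 N, or if a joint passes its speed limit or range.

## Working session

There is one attempt and no reset: what is moved stays moved. The work goes in short steps, Python scripts to look and compute and a tool call to move; the robot and the scene stay as the last step left them, time stands still between calls to the robot, and variables do not carry over. Pictures are saved under pics/ and viewed, at most 10 in all, crops included, and the job is handed in when it is done.

Besides the shell and the picture viewer there is one more tool, called after ">>>" as name(argument=value, ...), one argument or row to a line, values as JSON. carry_out: Moves the arm, as the interface text tells. Its arguments: {"type":"object","properties":{"series":{"type":"string"},"jaw":{"type":"number"},"grip_force":{"type":"number"}},"required":["series"]}

```bash
mkdir -p pics; cat > h.py <<'E'
import numpy as np, cv2
from workcell import bot, eyes, spot_in
def world(cam,d,u,v):
    c=eyes.get_calibration(cam);K=np.array(c["K"]);R=np.array(c["rotation"])
    if R.shape!=(3,3): R=cv2.Rodrigues(R)[0]
    u=np.asarray(u,float);v=np.asarray(v,float)
    p=np.stack([(u-K[0,2])/K[0,0]*d,(v-K[1,2])/K[1,1]*d,d],-1)
    return p@R.T+np.array(c["position"])
E
python3 - <<'E'
from h import *
ims=[]
for c in("top","scene"):
    im,d=eyes.read_camera(c);np.savez(f"{c}.npz",im=im,d=d)
    cv2.imwrite(f"pics/{c}1.png",im)
    print(c,eyes.get_calibration(c)["position"])
    for t in("bin","lever_pad","lid","offcut_a_mid","screwdriver","gland","coupling"):
        for r in spot_in(c,t)[:3]:
            u,v=r["rect"][:2];dd=d[int(v),int(u)]
            print(t,round(r["score"],2),np.round(r["rect"]),np.round(world(c,dd,u,v),3))
print(bot.read_state())
E
```

```text
top [0.50405083 0.05145734 0.93523334]
bin 0.73 [268. 196. 179. 170.] [0.612 0.03  0.171]
lever_pad 0.71 [268. 255.  34.  57.] [0.495 0.024 0.075]
lid 0.94 [299. 171. 126. 123.] [ 0.663 -0.03   0.17 ]
offcut_a_mid 0.58 [237. 178.  15.  20.] [0.649 0.094 0.153]
offcut_a_mid 0.46 [245. 111.  16.  25.] [0.839 0.088 0.024]
screwdriver 0.68 [316. 289.  18.  70.] [ 0.423 -0.086  0.028]
coupling 0.61 [306. 248.  20.  18.] [ 0.513 -0.065  0.01 ]
scene [1.33974553 0.50678597 1.08588515]
bin 0.93 [226. 195. 134. 122.] [0.718 0.062 0.169]
lever_pad 0.83 [266. 153.  22.  17.] [0.463 0.024 0.076]
lid 0.84 [209. 171. 115.  84.] [ 0.676 -0.019  0.165]
offcut_a_mid 0.76 [206. 272.  13.  19.] [0.851 0.092 0.025]
offcut_a_mid 0.51 [248. 190.  18.  13.] [0.665 0.091 0.153]
screwdriver 0.72 [251. 140.  26.  18.] [ 0.391 -0.07   0.019]
screwdriver 0.64 [256. 196.  22.  17.] [0.67  0.119 0.155]
gland 0.6 [285. 186.  12.  13.] [0.505 0.117 0.032]
coupling 0.59 [264. 158.  24.  16.] [0.486 0.031 0.079]
{'time': 0.8, 'q': array([-1.22888763e+00,  2.63875126e-01,  1.60395225e+00,  2.50573880e-05,
        1.27370284e+00, -3.68721441e-02]), 'joint_vel': array([-6.77485632e-04,  3.25190587e-04,  2.27578455e-04, -1.30001710e-03,
        4.09388047e-05,  3.32777759e-04]), 'joint_torque': array([-9.74377008e-05, -5.14987171e+01, -3.67695022e+01, -1.57248188e-06,
        5.01516606e-04, -4.93267507e-06]), 'tool_pos': array([ 0.24963623, -0.62716145,  0.24532233]), 'tcp_rot': array([3.08536353e+00, 5.91414767e-01, 5.20983027e-05]), 'wrist_force': array([ 0.59566719,  0.26359681, -0.57838782]), 'torque': array([ 0.02891606, -0.00884331, -0.0246734 ]), 'grip_force': 0.0, 'width': 0.9989464178338973}
```

```bash
python3 - <<'E'
from h import *
z=np.load("top.npz");im,d=z["im"],z["d"]
cv2.imwrite("pics/topcrop.png",cv2.resize(im[80:340,140:400],(780,600)[0:1]*2 if 0 else (600,600),interpolation=cv2.INTER_CUBIC))
v,u=np.mgrid[0:384,0:512];P=world("top",d,u,v)
ok=d>0
m=ok&(P[...,2]>.162)&(P[...,2]<.175)&(P[...,0]<.9)&(P[...,0]>.45)&(abs(P[...,1])<.2)
n,l,s,c=cv2.connectedComponentsWithStats(m.astype(np.uint8));k=1+s[1:,4].argmax();Q=P[l==k]
r=cv2.minAreaRect(Q[:,:2].astype(np.float32));print("lid",r,s[k])
m=ok&(P[...,2]>.066)&(P[...,2]<.09)&(P[...,0]<.62)&(P[...,0]>.40)&(abs(P[...,1]-.02)<.09)
n,l,s,c=cv2.connectedComponentsWithStats(m.astype(np.uint8));
for k in range(1,n):
  if s[k,4]>40:
    Q=P[l==k];print("pad",s[k],cv2.minAreaRect(Q[:,:2].astype(np.float32)),np.median(Q,0).round(3),np.median(im[l==k],0))
E
```

```text
lid ((0.6659314632415771, -0.02704635262489319), (0.2063247412443161, 0.21013624966144562), 75.13994598388672) [  234   111   126   125 10318]
pad [253 219  39  63 912] ((0.50724196434021, 0.015563756227493286), (0.05386275053024292, 0.12525641918182373), 75.41829681396484) [0.485 0.016 0.078] [39.  38.  36.5]
```

View pics/topcrop.png

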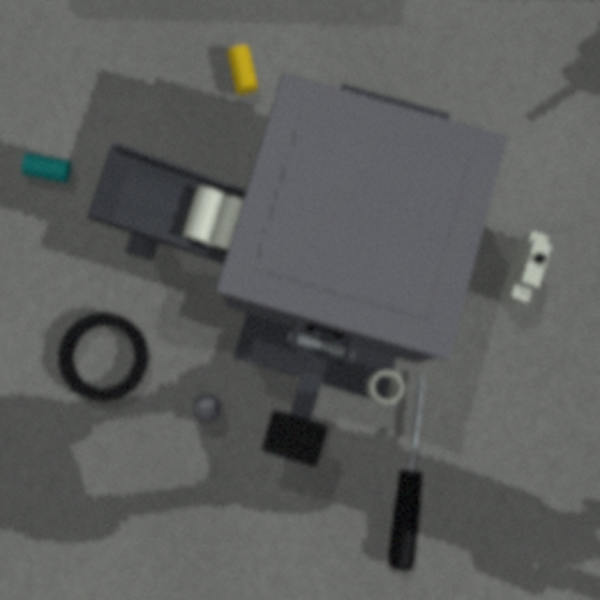

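View pics/scene1.png

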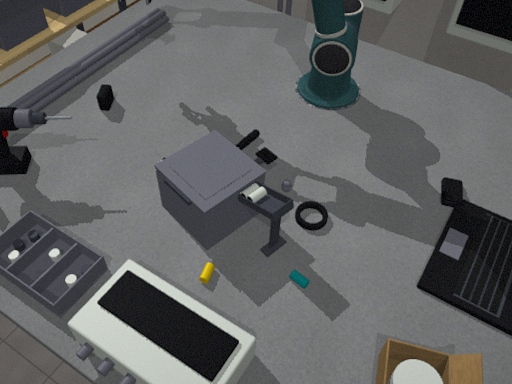

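The top crop shows the bin yawed about -15°. The black lever pad is at crop (296,438), which is full-frame (268,270), or about world (0.466, 0.026, 0.078). The 40x54 mm size and the 205 mm distance from the bin centre both fit.

Candidates for the offcuts:
- **White pair:** on the chute at crop (205-235, 215). These are the ones meant.
- **Yellow piece:** on the table at (243,68). Look-alike, leave alone.
- **Turquoise piece:** on the table at (46,167). Look-alike, leave alone.

I will touch only the lever. Next I close the jaw and hover above the pad.

>>> carry_out(
  series="0.0117 0.0364 -0.005 -2; 0.0117 0.0364 -0.005 -2; 0.0117 0.0364 -0.005 -2; 0.0117 0.0364 -0.005 -2; 0.0117 0.0364 -0.005 -2; 0.0117 0.0364 -0.005 -2; 0.0117 0.0364 -0.005 -2; 0.0117 0.0364 -0.005 -2; 0.0117 0.0364 -0.005 -2; 0.0117 0.0364 -0.005 -2; 0.0117 0.0364 -0.005 -2; 0.0117 0.0364 -0.005 -2; 0.0117 0.0364 -0.005 -2; 0.0117 0.0364 -0.005 -2; 0.0117 0.0364 -0.005 -2; 0.0117 0.0364 -0.005 -2; 0.0117 0.0364 -0.005 -2; 0.0117 0.0364 -0.005 -2; 0 0 0 0; 0 0 0 0",
  jaw=-1,
  grip_force=30,
)

```text
time: 3.3
tool_pos: [0.4601, 0.0279, 0.1554]
tcp_rot: [3.117, -0.389, -0.0]
wrist_force: [-0.1, -0.3, 0.6]
width: 0.0
grip_force: 0.0
```

```bash
python3 - <<'E'
from h import *
a,_=eyes.read_camera("scene");b,_=eyes.read_camera("top")
a=cv2.resize(a[60:240,170:350],(400,400),interpolation=cv2.INTER_CUBIC);b=cv2.resize(b[160:340,180:360],(400,400),interpolation=cv2.INTER_CUBIC)
cv2.imwrite("pics/hover.png",np.hstack([a,b]))
E
```

```text
(no output)
```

View pics/hover.png

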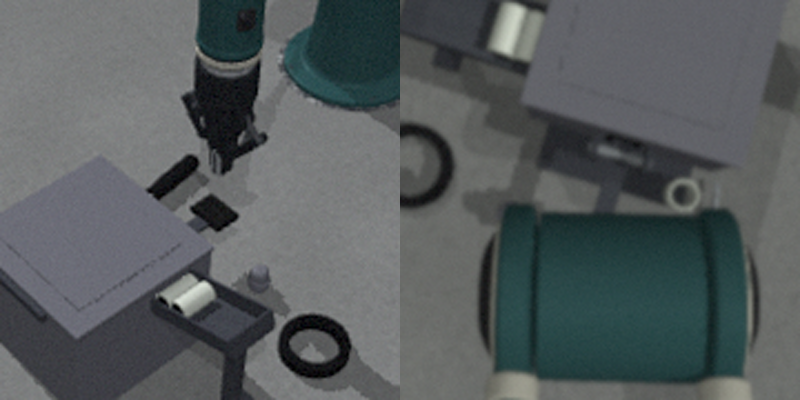

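Left half: the closed fingers at (218,165) stand straight above the pad at (214,212). The coupling and gland are clear. Next I go down to contact.

>>> carry_out(
  series="0 0 -0.011 0; 0 0 -0.011 0; 0 0 -0.011 0; 0 0 -0.011 0; 0 0 -0.011 0; 0 0 -0.004 0; 0 0 -0.004 0; 0 0 -0.004 0; 0 0 -0.004 0; 0 0 0 0",
)

```text
time: 4.65
tool_pos: [0.4602, 0.0282, 0.0848]
tcp_rot: [-3.117, 0.391, 0.0]
wrist_force: [-1.9, 0.6, 2.7]
width: 0.002
grip_force: 1.8
```

>>> carry_out(
  series="0.0008 -0.0002 -0.003 0; 0.0008 -0.0002 -0.003 0; 0.0008 -0.0002 -0.003 0; 0.001 -0.0003 -0.003 0; 0.001 -0.0003 -0.003 0; 0.0012 -0.0003 -0.003 0; 0.0012 -0.0003 -0.003 0; 0.0014 -0.0004 -0.003 0; 0.0014 -0.0004 -0.003 0; 0.0014 -0.0004 -0.003 0; 0 0 0 0",
)

```text
time: 6.02
tool_pos: [0.4687, 0.0256, 0.0536]
tcp_rot: [-3.117, 0.391, 0.009]
wrist_force: [-7.0, 1.5, 5.6]
width: 0.003
grip_force: 3.7
```

>>> carry_out(
  series="0.001 -0.0003 -0.002 0; 0.001 -0.0003 -0.002 0; 0.001 -0.0003 -0.002 0; 0.001 -0.0003 -0.002 0; 0 0 0 0",
)

```text
time: 6.65
tool_pos: [0.4726, 0.0243, 0.0454]
tcp_rot: [-3.117, 0.391, 0.009]
wrist_force: [-7.4, 2.6, 3.6]
width: -0.003
grip_force: 3.2
```

```bash
python3 - <<'E'
from h import *
a,_=eyes.read_camera("scene");b,_=eyes.read_camera("top")
a=cv2.resize(a[60:240,170:350],(400,400),interpolation=cv2.INTER_CUBIC);b=cv2.resize(b[100:280,180:360],(400,400),interpolation=cv2.INTER_CUBIC)
cv2.imwrite("pics/press.png",np.hstack([a,b]))
E
```

```text
(no output)
```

View pics/press.png

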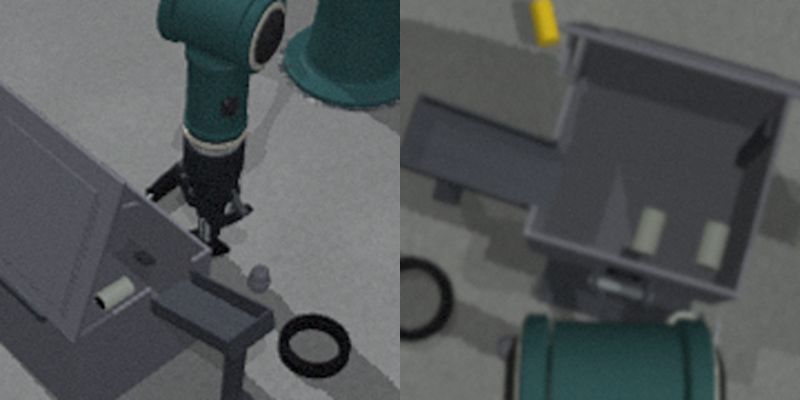

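Both white offcuts lie in the bin at right-half (650,232) and (712,245), and the lid is nearly open. I continue down to the stop.

>>> carry_out(
  series="0.0005 -0.0001 -0.0015 0; 0.0005 -0.0001 -0.0015 0; 0.0005 -0.0001 -0.0015 0; 0 0 0 0",
)

```text
time: 7.25
tool_pos: [0.4738, 0.0241, 0.0424]
tcp_rot: [-3.117, 0.391, 0.011]
wrist_force: [-12.0, 2.2, 18.7]
width: -0.005
grip_force: 10.7
```

>>> carry_out(
  series="0 0 -0.0005 0; 0 0 0 0; 0 0 0 0; 0 0 0 0; 0 0 0 0; 0 0 0 0",
)

```text
time: 8.0
tool_pos: [0.4738, 0.0241, 0.0423]
tcp_rot: [3.117, -0.391, -0.011]
wrist_force: [-15.2, 2.7, 20.3]
width: 0.002
grip_force: 12.4
```

```bash
python3 - <<'E'
from h import *
a,d=eyes.read_camera("scene");v,u=np.mgrid[0:384,0:512];P=world("scene",d,u,v)
ax=np.array([.967,-.257,0]);q=P-np.array([.666,-.027,0])
X=q@ax;Y=q@np.array([.257,.967,0]);Z=P[...,2]
m=(d>0)&(X>0)&(X<.13)&(abs(Y)<.08)&(Z>.2)&(Z<.34)
print(m.sum(),np.arctan(np.polyfit(Z[m],X[m],1)[0]),"lid angle",np.pi/2-abs(np.arctan(np.polyfit(Z[m],X[m],1)[0])))
b,_=eyes.read_camera("top")
for r in spot_in("top","offcut_a_mid"):print(r)
E
```

```text
2575 -0.3066591307770715 lid angle 1.264137196017825
{'rect': [245.4, 111.2, 14.1, 23.3], 'score': 0.79}
{'rect': [290.8, 206.8, 15.7, 18.3], 'score': 0.58}
```

The lid measures 1.26 rad, at the stop, and both offcuts are inside. Now I ease the lever back up slowly along the same arc.

>>> carry_out(
  series="-0.0005 0.0001 0.0014 0; -0.0005 0.0001 0.0014 0; -0.0005 0.0001 0.0014 0; -0.0005 0.0001 0.0014 0; -0.0005 0.0001 0.0014 0; -0.0005 0.0001 0.0014 0; -0.0005 0.0001 0.0014 0; -0.0005 0.0001 0.0014 0; -0.0005 0.0001 0.0014 0; -0.0005 0.0001 0.0014 0; -0.0005 0.0001 0.0014 0; -0.0005 0.0001 0.0014 0; -0.0005 0.0001 0.0014 0; -0.0005 0.0001 0.0014 0; -0.0004 0.0001 0.0014 0; -0.0004 0.0001 0.0014 0; -0.0004 0.0001 0.0014 0; -0.0004 0.0001 0.0014 0; -0.0004 0.0001 0.0014 0; -0.0004 0.0001 0.0014 0",
)

```text
time: 10.65
tool_pos: [0.4667, 0.0259, 0.0699]
tcp_rot: [-3.117, 0.391, 0.003]
wrist_force: [-5.2, 1.7, 6.9]
width: -0.001
grip_force: 4.2
```

>>> carry_out(
  series="-0.0003 0.0001 0.0014 0; -0.0003 0.0001 0.0014 0; -0.0003 0.0001 0.0014 0; -0.0003 0.0001 0.0014 0; -0.0003 0.0001 0.0014 0; -0.0002 0.0001 0.0014 0; -0.0002 0.0001 0.0014 0; -0.0002 0.0001 0.0014 0; -0.0002 0.0001 0.0014 0; -0.0002 0.0001 0.0014 0; -0.0002 0.0001 0.0014 0; -0.0002 0 0.0014 0; -0.0001 0 0.0014 0; -0.0001 0 0.0014 0; 0 0 0.0014 0; 0 0 0.0014 0; 0 0 0.0014 0; 0 0 0.0014 0; 0 0 0.0014 0; 0 0 0.0014 0",
)

```text
time: 13.15
tool_pos: [0.4641, 0.0267, 0.0972]
tcp_rot: [-3.117, 0.391, 0.0]
wrist_force: [0.6, -0.2, 0.3]
width: -0.002
grip_force: 0.0
```

>>> carry_out(
  series="0 0 0.001 0; 0 0 0.001 0; 0 0 0.001 0; 0 0 0.002 0; 0 0 0.005 0; 0 0 0.012 0; 0 0 0.012 0; 0 0 0.012 0; 0 0 0.012 0; 0 0 0 0; 0 0 0 0",
)

```text
time: 14.52
tool_pos: [0.464, 0.0267, 0.1551]
tcp_rot: [3.117, -0.391, -0.0]
wrist_force: [-1.1, 0.6, -0.0]
width: -0.002
grip_force: 0.0
```

```bash
python3 - <<'E'
from h import *
a,_=eyes.read_camera("scene");b,_=eyes.read_camera("top")
a=cv2.resize(a[60:240,170:350],(400,400),interpolation=cv2.INTER_CUBIC);b=cv2.resize(b[100:280,180:360],(400,400),interpolation=cv2.INTER_CUBIC)
cv2.imwrite("pics/end.png",np.hstack([a,b]))
E
```

```text
(no output)
```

View pics/end.png

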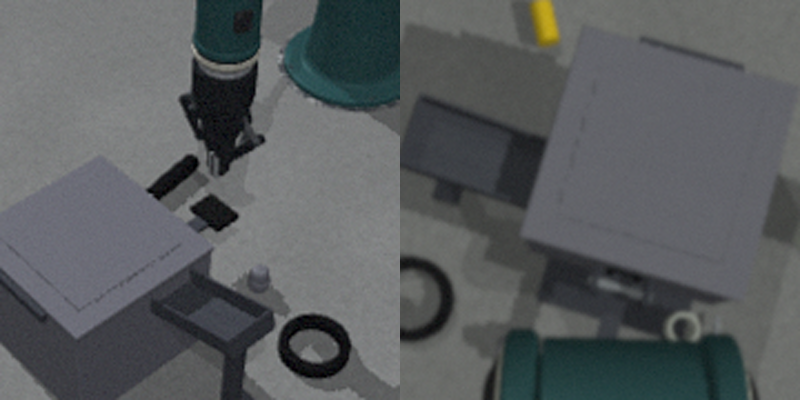

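The lid is shut in both views, the chute is empty, the lever pad is level at (214,212), and the fingers are clear above it. I hand the job in.

```bash
python3 -c "
from workcell import bot
print(bot.finish_job())"
```

```text
the job is handed in; nothing more can be done
None
```

The job is handed in at about 15 s: I pressed the lever to its stop (lid measured at 1.26 rad), both white offcuts rolled into the bin, I eased the lever back up over about 5 s, and the lid is shut with the gripper clear above the pad.

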